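# Put the gold-testing kit back in its fitted tray

### The arm

A 6-joint arm with a two-finger parallel gripper is mounted at the origin on a cart in front of the work surface, level with it; the furniture and walls round the work are solid. World frame = base frame: x ahead of the robot, y to its left, z up, the work surface at z = 0. Lengths are in m, angles in rad, forces in N, time in s.
With the tool pointing down it reaches from about 0.35 to 0.725 m from the base axis. Payload 6 kg.
Tool frame: the origin (TCP) lies where the fingers leave the gripper's body, on its centre line; the fingertips stand 73 mm ahead of it and the grasp point (between the pads) lies 54 mm ahead of it (robot.pinch_z is the distance from the TCP to the grasp point, in m); z points along the fingers, y is the direction in which the jaws open and shut (so a half turn about z gives the same grasp; the last joint's range is limited). The gripper opens to 85 mm and grips with 20 to 120 N. Pads are 22 mm wide; open, the fingers measure 114 mm over their backs; the gripper's body (76 mm by 85 mm) begins 54 mm behind the grasp point. The pads swing forward as they close: fully open they stand 13 mm farther back than shut.
Start: joints at [-0.787, 0.04, 0.085, 0, -1.615, -0.334], TCP at [0.261, -0.54, 0.304] pointing down, gripper open.
Joint ranges: [-2.56, 2.56], [-1.29, 2.01], [-1.08, 1.49], [-3.29, 1.98], [-2.81, -0.18], [-2.99, 2.99]. Speed limits (rad/s): [2.57, 2.57, 3.01, 3.14, 3.14, 3.14].

### API

Orientations are given as [roll, pitch, yaw] about the fixed x, y, z axes, in that order (R = Rz(yaw) Ry(pitch) Rx(roll)).
In Python, from rig import robot, vision, workorder gives the robot as it stands.
- The arm moves only by the tool play_rows, never from a script. Its argument "steps" is a list of rows, each a list of 3 entries, a list of its own where there are three numbers: the finger opening in m, from 0 to 0.0854, then the shift along the tool's x, y, z in m, then the turn about the tool's z in rad. In form: [[fingers, [tx, ty, tz], turn], ...]. A call has exactly 5 rows; each row is the pose to reach, as a shift and turn from the pose measured when the call began, along the tool's axes at that moment; what a row does not reach only later rows make up. A row lasts 1/12 s, in which the tool goes at most 41.7 mm and 7.16 degrees, less where a joint would pass 70% of its speed; a pose out of reach is approached as far as the arm can. A call with a gripper value outside its range is refused whole. The fingers move at their own pace and stop on an object; "newtons" is the grip in N (left out, the last holds). Time passes only in rows, so rows that repeat a pose let the fingers close, or fill a call up. It gives the time, the measured TCP pose, the force and the opening at its end, in the units of the state.
- robot.get_obs(): the state, without advancing time (a new reading comes with each control period).
- vision.camera(name): name is "scene" or "top" or "wrist"; returns the picture (384x512x3 uint8, red, green, blue); there is no depth.
- vision.camera_info(name): a dict with "K" (3x3 intrinsics, pixels), "origin" and "attitude" of the camera in the world. Camera axes: x right, y down, z forward; pixel columns grow to the right and rows downward; lengths in m; the calibration is good to about 2 mm. A picture is of the moment at which its call begins: read the wrist's pose just before it. camera_info takes no time and is no camera call; for the wrist camera it gives the pose at the moment of the call.
- workorder.close_job(): hands the job in, once; it reports no verdict.
The state is a dict: "t": time; "joint_pos": joint angles; "dq": joint speeds; "joint_torque": joint torques, N m; "ee_pos": TCP position; "ee_rot": TCP orientation; "wrist_force": force on the tool from outside, world axes, zero at the start; "wrist_torque": the same for the moment, N m; "grip_width": opening from 0.0 (shut) to 1.0 (fully open).
Only numpy, scipy, OpenCV 4.12 (cv2) and the standard library are available. Lean on these libraries where they do the work, as an engineer would, in place of code of your own. Each camera call takes 0.05 s, during which the arm holds its last target. There are 200 camera calls.

### The job

Put the gold-testing kit back into its tray: one dropper bottle of acid standing in each round well, the black touchstone lying flat in the wide recess and the loupe lying flat in the narrow one, each right down on the floor of its place. Keep the acid bottles upright all the time, and leave the squat ink bottle, the card tags and the padlock where they lie.

Things in the scene. Friction and masses are not known exactly. Their poses are not given: they have to be found in the camera images.
- acid_bottle_a: Amber dropper bottle of test acid, standing: glass body 30 mm across up to 53 mm, then a narrow black dropper cap 18 mm across, 82 mm tall in all. Origin at the centre of its underside, z up. About 35 g. It and acid_bottle_b are interchangeable.
- acid_bottle_b: The second, identical dropper bottle: amber, body 30 mm across up to 53 mm, black dropper cap, 82 mm tall. Origin at the centre of its underside, z up.
- touchstone: Touchstone: flat polished black stone, 40 mm along its x, 64 mm along its y, 11 mm thick, lying flat. Origin at the centre of its underside, z up. About 70 g.
- loupe: Folding loupe lying opened: a black case 20 mm wide (x) and 18 mm high from y = -30 to y = +2 mm, and a light round lens ring 28 mm across, 19 mm high, from y = +2 to y = +30 mm; 60 mm long in all. Origin at the centre of its underside, z up. Take it across the case (along x), about 10 mm towards the case from the origin. About 40 g.
- bottle_insert: Fixed beech insert, 122 (x) by 78 (y) mm, one of three side by side along y in the low tray (any order, 80 mm apart). Origin: centre of its underside, 3 mm above the bench. Top 18 mm above the origin; two round wells, 46 mm across, 14 mm deep, at x = -31 and +31 mm, y = 0, floor 4 mm above the origin: one for each acid bottle. Tray: 134 x 250 mm, rim 14 mm high.
- stone_insert: Fixed beech insert, 122 (x) by 78 (y) mm, one of three side by side along y in the low tray (any order, 80 mm apart). Origin: centre of its underside, 3 mm above the bench. Top 24 mm up; wide recess 80 (x) by 56 (y) mm at its centre for the touchstone, long side along x. Felt floor 18 mm above the origin, corner walls 6 mm high; each long side is open over its middle 56 mm (finger scoop at floor level, clear through to the next insert).
- loupe_insert: Fixed beech insert, 122 (x) by 78 (y) mm, one of three side by side along y in the low tray (any order, 80 mm apart). Origin: centre of its underside, 3 mm above the bench. Top 24 mm up; narrow recess 76 (x) by 44 (y) mm at its centre for the loupe, lengthwise along x. Felt floor 18 mm above the origin, corner walls 6 mm high; each long side is open over its middle 56 mm (finger scoop at floor level, clear through to the next insert).
- ink_bottle: Does not belong to the kit: squat amber bottle of stamp ink, 35 mm across and 56 mm tall with a pale label band and a wide flat-topped black screw cap 27 mm across, no dropper. Origin at the centre of its underside.
- tag_bundle: Does not belong to the kit: bundle of brown card tags, 31 x 61 x 10 mm, about the outline of the touchstone. Origin at the centre of its underside.
- padlock: Does not belong to the kit: small brass padlock lying flat, 60 x 42 x 14 mm, block with a steel bow. Origin at the middle of its whole length, on its underside.
Not all that is in view belongs to the job. Of the things that look like the touchstone, take the one that is farthest from the robot's base at the start.

How it is judged:
At the end, for the whole second after the job is handed in: One acid bottle stands in each well, the touchstone lies in the wide recess and the loupe in the narrow one: each within 11 mm of the middle of its place along and across, its underside within 3 mm of the floor of the place, level (tilt under 0.12 rad) and at rest (under 0.02 m/s) (((x of acid_bottle_a in the frame of bottle_insert between -0.042 and -0.02 m and y of acid_bottle_a in the frame of bottle_insert between -0.011 and 0.011 m and z of acid_bottle_a in the frame of bottle_insert between 0.001 and 0.007 m and angle between each of acid_bottle_a, acid_bottle_b's own z axis and vertical below 0.12 rad and linear speed of each of acid_bottle_a, acid_bottle_b below 0.02 m/s and x of acid_bottle_b in the frame of bottle_insert between 0.02 and 0.042 m and y of acid_bottle_b in the frame of bottle_insert between -0.011 and 0.011 m and z of acid_bottle_b in the frame of bottle_insert between 0.001 and 0.007 m) or (x of acid_bottle_b in the frame of bottle_insert between -0.042 and -0.02 m and y of acid_bottle_b in the frame of bottle_insert between -0.011 and 0.011 m and z of acid_bottle_b in the frame of bottle_insert between 0.001 and 0.007 m and angle between each of acid_bottle_b, acid_bottle_a's own z axis and vertical below 0.12 rad and linear speed of each of acid_bottle_b, acid_bottle_a below 0.02 m/s and x of acid_bottle_a in the frame of bottle_insert between 0.02 and 0.042 m and y of acid_bottle_a in the frame of bottle_insert between -0.011 and 0.011 m and z of acid_bottle_a in the frame of bottle_insert between 0.001 and 0.007 m)) and x of touchstone in the frame of stone_insert between -0.011 and 0.011 m and y of touchstone in the frame of stone_insert between -0.011 and 0.011 m and z of touchstone in the frame of stone_insert between 0.015 and 0.021 m and angle between each of touchstone, loupe's own z axis and vertical below 0.12 rad and linear speed of each of touchstone, loupe below 0.02 m/s and x of loupe in the frame of loupe_insert between -0.011 and 0.011 m and y of loupe in the frame of loupe_insert between -0.011 and 0.011 m and z of loupe in the frame of loupe_insert between 0.015 and 0.021 m).
It fails at once if an acid bottle is tilted by more than 0.6 rad (about 35 degrees) (angle between any of acid_bottle_a, acid_bottle_b's own z axis and vertical above 0.6 rad).
It fails at once if the ink bottle is moved by more than 30 mm (distance of ink_bottle from where it was at the start of the episode above 0.03 m).
It fails at once if the tag bundle is moved by more than 30 mm (distance of tag_bundle from where it was at the start of the episode above 0.03 m).
It fails at once if the padlock is moved by more than 30 mm (distance of padlock from where it was at the start of the episode above 0.03 m).
It also fails if it takes over 99 s, if anything falls off the work surface, if the arm or the gripper's body presses on something with over 40 N, if the wrist force passes 120 N, or if a joint passes its speed limit or range.

## Working session

There is one attempt and no reset: what is moved stays moved. The work goes in short steps, Python scripts to look and compute and a tool call to move; the robot and the scene stay as the last step left them, time stands still between calls to the robot, and variables do not carry over. Pictures are saved under pics/ and viewed, about 12 in all and at most 16, crops included, and the job is handed in when it is done.

Besides the shell and the picture viewer there is one more tool, called after ">>>" by a JSON object that holds its "name" and its "arguments". play_rows: Moves the arm, as the interface text tells. Its arguments: {"type":"object","properties":{"steps":{"type":"array","items":{"type":"array"}},"newtons":{"type":"number"}},"required":["steps"]}

```bash
mkdir -p pics; ls; python3 - <<'E'
from rig import robot, vision, workorder
import cv2
print(robot.get_obs(), robot.pinch_z)
for n in ("top","scene"):
    im=vision.camera(n); i=vision.camera_info(n); print(n,i)
    cv2.imwrite(f"pics/{n}0.png",im[:,:,::-1])
E
```

```text
pics
{'t': 0.0, 'joint_pos': array([-7.87293837e-01,  4.08401417e-02,  8.38020764e-02, -4.42369447e-04,
       -1.61549118e+00, -3.33678945e-01]), 'dq': array([ 0.00057012, -0.00026802,  0.00090473, -0.00021826,  0.00069624,
        0.00061991]), 'joint_torque': array([-1.89877173e-04, -3.68203354e+01,  3.47400391e+01,  6.93216920e+00,
       -5.53867605e-03, -1.37592338e-05]), 'ee_pos': array([ 0.26086661, -0.54010707,  0.30286206]), 'ee_rot': array([ 3.13981057e+00, -1.49980473e-04, -2.69174959e+00]), 'wrist_force': array([-0.40298674,  0.41243662, -0.28022978]), 'wrist_torque': array([ 0.00844402, -0.01350067, -0.00087421]), 'grip_width': 1.0031897625727637} 0.0539
top {'K': array([[373.97209541,   0.        , 254.96928862],
       [  0.        , 373.97209541, 187.19945419],
       [  0.        ,   0.        ,   1.        ]]), 'origin': array([ 0.43425878, -0.11464781,  0.88726977]), 'attitude': array([-3.01605805, -0.01899684, -1.57492803])}
scene {'K': array([[439.02665981,   0.        , 244.80240479],
       [  0.        , 439.02665981, 185.9176978 ],
       [  0.        ,   0.        ,   1.        ]]), 'origin': array([0.19471059, 0.5873662 , 0.7101985 ]), 'attitude': array([-2.26681214, -0.00285157, -2.69271941])}
```

View pics/top0.png

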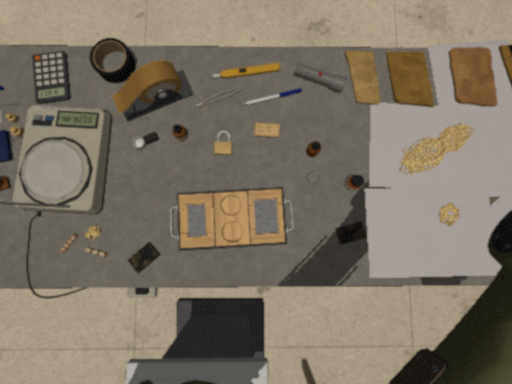

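View pics/scene0.png

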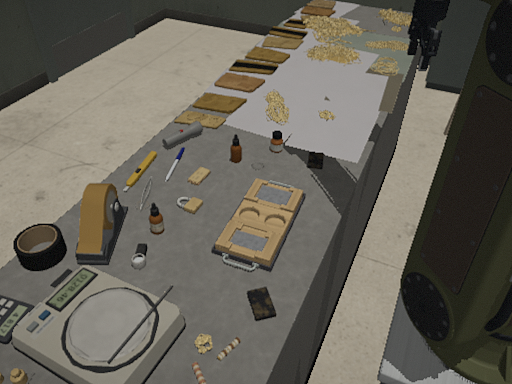

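```bash
cat > h.py <<'E'
import numpy as np, cv2
from scipy.spatial.transform import Rotation as R
from rig import robot, vision, workorder
def unproj(info,px,z):
    r=R.from_euler('xyz',info['attitude']).as_matrix(); K=info['K']
    d=r@np.linalg.inv(K)@np.array([px[0],px[1],1.]); o=np.array(info['origin'])
    return o+d*(z-o[2])/d[2]
def proj(info,p):
    r=R.from_euler('xyz',info['attitude']).as_matrix()
    q=info['K']@(r.T@(np.asarray(p)-info['origin'])); return q[:2]/q[2]
def totool(target_pinch, yaw=None):
    """shift in tool axes (pinch point to target) and turn"""
    o=robot.get_obs(); r=R.from_euler('xyz',o['ee_rot']); 
    p=o['ee_pos']+r.apply([0,0,robot.pinch_z])
    return r.inv().apply(np.asarray(target_pinch)-p)
E
python3 - <<'E'
from h import *
i=vision.camera_info("top"); s=vision.camera_info("scene")
for n,p,z in [("stoneA",(144,257),.011),("stoneB",(352,233),.011),("botA",(180,132),.06),("botB",(313,149),.06),("ink",(355,182),.056),("loupe",(146,141),.018),("padlock",(223,145),.01),("tag",(267,130),.01),("trayTL",(178,192),.02),("trayTR",(284,188),.02),("trayBL",(180,248),.02),("trayBR",(287,243),.02),("wellU",(231,204),.02),("wellL",(232,231),.02)]:
    q=unproj(i,p,z); print(n,q.round(3),np.hypot(*q[:2]).round(3))
for n,p,z in [("A",(157,230),0.01),("B",(236,158),0.01),("ink",(277,148),.01),("stoneA",(261,303),.011),("stoneB",(316,159),.011)]:
    print("scene",n,unproj(s,p,z).round(3))
im=cv2.imread("pics/top0.png"); sc=cv2.imread("pics/scene0.png")
a=cv2.resize(im[110:275,120:380],None,fx=3,fy=3,interpolation=cv2.INTER_CUBIC); cv2.imwrite("pics/c1.png",a)
b=cv2.resize(sc[120:320,120:345],None,fx=3,fy=3,interpolation=cv2.INTER_CUBIC);cv2.imwrite("pics/c2.png",b)
E
```

```text
stoneA [0.384 0.124 0.011] 0.403
stoneB [ 0.436 -0.358  0.011] 0.565
botA [0.665 0.038 0.06 ] 0.666
botB [ 0.626 -0.263  0.06 ] 0.679
ink [ 0.551 -0.357  0.056] 0.656
loupe [0.655 0.126 0.018] 0.667
padlock [ 0.647 -0.056  0.01 ] 0.649
tag [ 0.684 -0.161  0.01 ] 0.703
trayTL [0.533 0.047 0.02 ] 0.535
trayTR [ 0.542 -0.2    0.02 ] 0.577
trayBL [0.404 0.04  0.02 ] 0.406
trayBR [ 0.414 -0.205  0.02 ] 0.462
wellU [ 0.504 -0.076  0.02 ] 0.51
wellL [ 0.442 -0.078  0.02 ] 0.449
scene A [0.666 0.054 0.01 ]
scene B [ 0.629 -0.264  0.01 ]
scene ink [ 0.547 -0.355  0.01 ]
scene stoneA [0.379 0.129 0.011]
scene stoneB [ 0.433 -0.352  0.011]
```

View pics/c1.png

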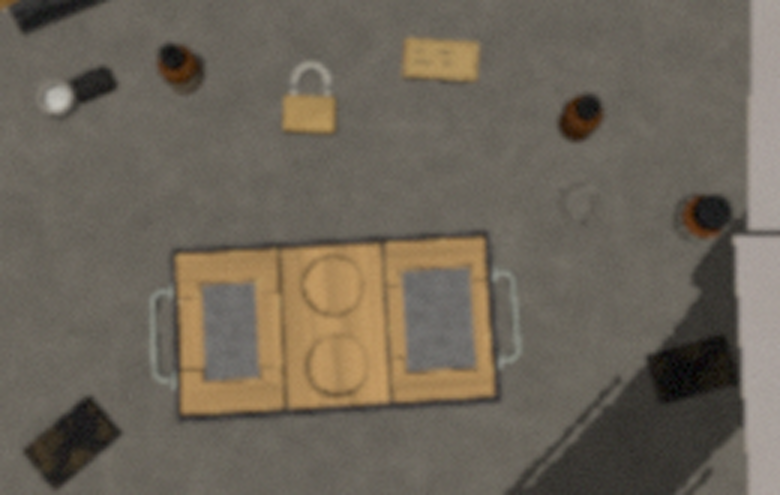

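View pics/c2.png

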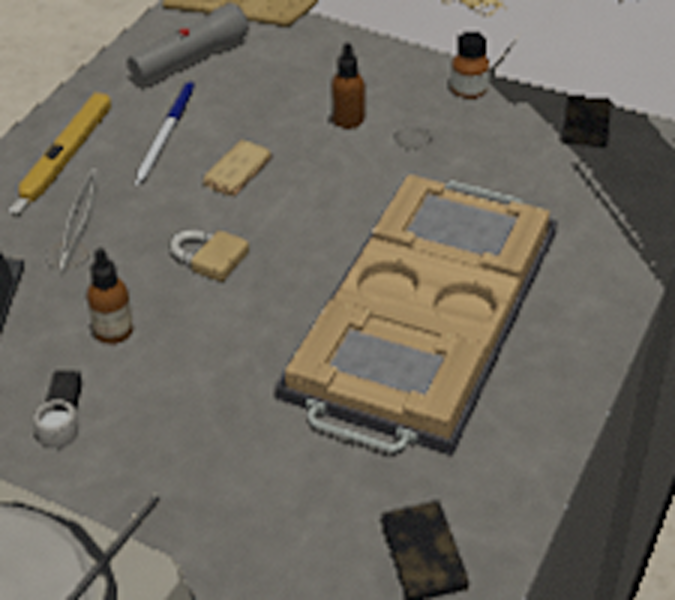

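Acid bottles are the two with droppers, at top-view pixels (180,132) and (313,149). The squat ink bottle at (355,182) stays where it is. There are two black stones, (144,257) at 0.40 m and (352,233) at 0.565 m, so I take the farther one. The brown tags at (267,130) and the padlock at (223,145) also stay. The wide recess is on the right, the wells are in the middle and the narrow recess is on the left. I'm moving above the stone first.

>>> {"name": "play_rows", "arguments": {"steps": [[0.085,[-0.04,0.015,0.01],-0.12],[0.085,[-0.08,0.03,0.02],-0.24],[0.085,[-0.12,0.045,0.03],-0.36],[0.085,[-0.155,0.06,0.04],-0.48],[0.085,[-0.19,0.07,0.05],-0.6]], "newtons": 40}}

```text
t: 0.52
ee_pos: [0.4016, -0.3931, 0.2528]
ee_rot: [3.14, 0.001, -2.086]
wrist_force: [1.2, -1.3, 1.1]
grip_width: 0.997
```

```bash
cat >> h.py <<'E'
def go(x,y,z,yaw_deg,pinch=True):
    """print shift/turn from now to pinch at x,y,z with given yaw (tool down)"""
    o=robot.get_obs(); r=R.from_euler('xyz',o['ee_rot'])
    t=np.array([x,y,z+(robot.pinch_z if pinch else 0)])
    s=r.inv().apply(t-o['ee_pos']); dy=(np.degrees(o['ee_rot'][2])-yaw_deg+180)%360-180
    print('shift',s.round(4),'turn',np.radians(dy).round(3),'| ee',o['ee_pos'].round(4),np.degrees(o['ee_rot']).round(1),'j6',o['joint_pos'][5].round(2),'t',round(o['t'],2),'w',round(o['grip_width']*85,1))
E
python3 -c "
from h import *
go(.434,-.356,.2,-77)
print(vision.camera_info('wrist'))"
```

```text
shift [-0.0482 -0.0099 -0.0011] turn -0.742 | ee [ 0.4016 -0.3931  0.2528] [ 1.799e+02  1.000e-01 -1.195e+02] j6 -0.1 t 0.52 w 84.7
{'K': array([[305.56941276,   0.        , 252.81606022],
       [  0.        , 305.56941276, 187.81510805],
       [  0.        ,   0.        ,   1.        ]]), 'origin': array([ 0.36412653, -0.45955264,  0.32230339]), 'attitude': array([ 2.83796089e+00, -1.53256048e-03,  2.62492588e+00])}
```

>>> {"name": "play_rows", "arguments": {"steps": [[0.085,[-0.02,-0.004,0],-0.12],[0.085,[-0.035,-0.007,0],-0.24],[0.085,[-0.048,-0.01,0],-0.36],[0.085,[-0.048,-0.01,0],-0.48],[0.085,[-0.048,-0.01,0],-0.6]]}}

```text
t: 0.93
ee_pos: [0.4345, -0.3554, 0.2523]
ee_rot: [3.14, 0.002, -1.479]
wrist_force: [0.3, 0.1, 1.0]
grip_width: 0.993
```

>>> {"name": "play_rows", "arguments": {"steps": [[0.085,[0,0,0],-0.12],[0.085,[0,0,0],-0.14],[0.085,[0,0,0],-0.14],[0.085,[0,0,0],-0.14],[0.085,[0,0,0],-0.14]]}}

```text
t: 1.35
ee_pos: [0.4344, -0.3554, 0.2522]
ee_rot: [3.141, 0.002, -1.341]
wrist_force: [0.9, -0.7, -0.6]
grip_width: 0.996
```

```bash
cat >> h.py <<'E'
def dark(info,im,z,th,box=None,lo=200):
    g=im.max(axis=2); m=(g<th).astype(np.uint8)
    n,l,s,c=cv2.connectedComponentsWithStats(m)
    for k in range(1,n):
        if s[k,4]>lo:
            pts=cv2.findContours((l==k).astype(np.uint8),0,2)[0][0][:,0]
            W=np.array([unproj(info,p,z)[:2] for p in pts])
            r=cv2.minAreaRect((W*1000).astype(np.float32)); print(c[k].round(),s[k,4],'center',np.round(r[0],1),'size',np.round(r[1],1),'ang',round(r[2],1))
E
python3 - <<'E'
from h import *
go(.434,-.356,.2,-77)
i=vision.camera_info('wrist'); im=vision.camera('wrist'); cv2.imwrite('pics/w1.png',im[:,:,::-1])
dark(i,im,.011,60)
E
```

```text
shift [ 0.0004  0.0006 -0.0017] turn 0.003 | ee [ 0.4344 -0.3554  0.2522] [ 1.799e+02  1.000e-01 -7.680e+01] j6 0.56 t 1.35 w 84.7
[124. 140.] 824 center [ 568.1 -354.4] size [34.1 30.4] ang 36.2
[251. 161.] 1611 center [ 438.1 -358.1] size [38.  61.6] ang 13.9
[363. 204.] 228 center [ 303.8 -344.7] size [20.1 26.3] ang 89.5
[ 22. 221.] 476 center [ 669.8 -236.2] size [44.5 19.1] ang 48.2
[255. 339.] 36193 center [ 387.4 -171.3] size [681.6 208.9] ang 13.0
```

View pics/w1.png

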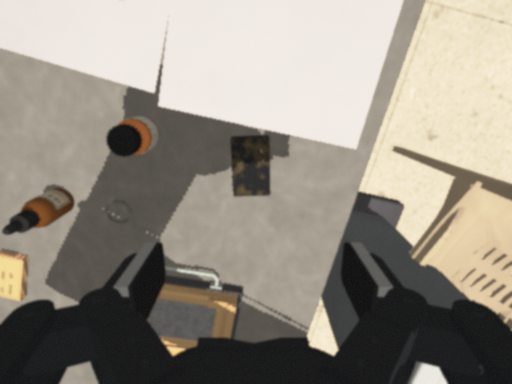

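The close crop shows the black marbled stone alone at wrist pixel (251,161). It measures 38 × 62 mm, which matches, and its centre is (0.438, -0.358). The ink bottle is clear of it at (130,138), so I descend and grip.

>>> {"name": "play_rows", "arguments": {"steps": [[0.062,[0.003,-0.003,0.04],0],[0.062,[0.003,-0.003,0.08],0],[0.062,[0.003,-0.003,0.12],0],[0.062,[0.003,-0.003,0.15],0],[0.062,[0.003,-0.003,0.165],0]]}}

```text
t: 1.82
ee_pos: [0.4356, -0.3562, 0.082]
ee_rot: [3.136, 0.007, -1.343]
wrist_force: [-0.4, -0.3, 0.1]
grip_width: 0.72
```

```bash
python3 -c "
from h import *
go(.438,-.358,.022,-76.3)"
```

```text
shift [ 0.0023 -0.0019  0.0061] turn -0.011 | ee [ 0.4356 -0.3562  0.082 ] [179.7   0.4 -76.9] j6 0.56 t 1.82 w 61.2
```

>>> {"name": "play_rows", "arguments": {"steps": [[0.062,[0.002,-0.002,0.004],0],[0.062,[0.002,-0.002,0.006],0],[0.062,[0.002,-0.002,0.006],0],[0.03,[0.002,-0.002,0.006],0],[0.03,[0.002,-0.002,0.006],0]]}}

```text
t: 2.23
ee_pos: [0.4389, -0.3582, 0.078]
ee_rot: [3.138, 0.005, -1.343]
wrist_force: [0.4, 3.5, 18.8]
grip_width: 0.454
```

>>> {"name": "play_rows", "arguments": {"steps": [[0.03,[0,0,0],0],[0.03,[0,0,0],0],[0.03,[0,0,0],0],[0.03,[0,0,0],0],[0.03,[0,0,0],0]]}}

```text
t: 2.65
ee_pos: [0.439, -0.3582, 0.0783]
ee_rot: [3.138, 0.005, -1.343]
wrist_force: [0.3, 0.6, 1.9]
grip_width: 0.445
```

>>> {"name": "play_rows", "arguments": {"steps": [[0.03,[0,0,-0.03],0],[0.03,[0,0,-0.07],0],[0.03,[0,0,-0.1],0],[0.03,[0,0,-0.1],0],[0.03,[0,0,-0.1],0]]}}

```text
t: 3.07
ee_pos: [0.4402, -0.3589, 0.1805]
ee_rot: [-3.141, 0.003, -1.343]
wrist_force: [0.4, -0.1, -2.0]
grip_width: 0.445
```

```bash
python3 - <<'E'
from h import *
i=vision.camera_info('top')
f=lambda p,z: unproj(i,(p[0]/3+120-1/3,p[1]/3+110-1/3),z)[:2]
print('wells',f((333,286),.021),f((337,364),.021))
for n,c in [('stone',[(403,268),(470,268),(475,372),(406,374)]),('loupe',[(203,283),(256,281),(259,380),(205,382)])]:
    print(n,np.mean([f(p,.021) for p in c],0))
c=[(172,250),(487,234),(499,397),(180,417)]
C=np.array([f(p,.017) for p in c]); print('tray',C.mean(0),C)
go(.475,-.158,.14,2.5)
E
```

```text
wells [ 0.50203354 -0.07503287] [ 0.44214883 -0.0783336 ]
stone [ 0.47539593 -0.15642461]
loupe [0.46745722 0.00322472]
tray [ 0.47312585 -0.07653982] [[ 0.53071664  0.05028592]
 [ 0.54281959 -0.19513422]
 [ 0.41648611 -0.20270973]
 [ 0.40248105  0.04139875]]
shift [-0.1879 -0.0793 -0.0128] turn -1.387 | ee [ 0.4402 -0.3589  0.1805] [-1.80e+02  1.00e-01 -7.69e+01] j6 0.56 t 3.07 w 37.9
```

>>> {"name": "play_rows", "arguments": {"steps": [[0.03,[-0.02,-0.01,-0.015],-0.12],[0.03,[-0.06,-0.025,-0.015],-0.24],[0.03,[-0.095,-0.04,-0.015],-0.36],[0.03,[-0.13,-0.055,-0.015],-0.48],[0.03,[-0.16,-0.068,-0.015],-0.6]]}}

```text
t: 3.48
ee_pos: [0.4697, -0.1856, 0.1941]
ee_rot: [-3.141, 0.004, -0.737]
wrist_force: [2.0, -0.8, -0.6]
grip_width: 0.45
```

>>> {"name": "play_rows", "arguments": {"steps": [[0.03,[0,0,0],-0.12],[0.03,[0,0,0],-0.24],[0.03,[0,0,0],-0.36],[0.03,[0,0,0],-0.48],[0.03,[0,0,0],-0.6]]}}

```text
t: 3.9
ee_pos: [0.4691, -0.1852, 0.1922]
ee_rot: [-3.138, 0.006, -0.131]
wrist_force: [0.0, -0.4, -0.1]
grip_width: 0.45
```

```bash
python3 - <<'E'
from h import *
go(.475,-.157,.11,2.8)
cv2.imwrite('pics/w2.png',vision.camera('wrist')[:,:,::-1])
E
```

```text
shift [ 0.0024 -0.0287  0.0284] turn -0.18 | ee [ 0.4691 -0.1852  0.1922] [-179.8    0.3   -7.5] j6 1.42 t 3.9 w 38.2
```

View pics/w2.png

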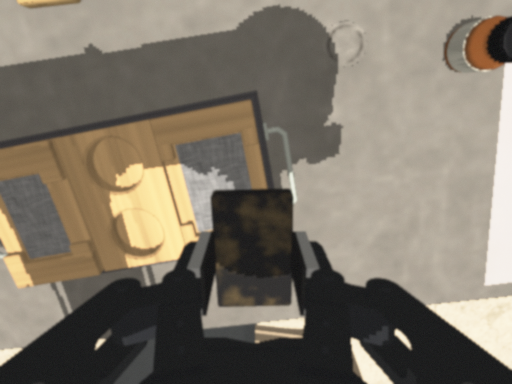

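The stone is held square, spanning pixels (213..293, 190..305). The wells show at about (117,164) and (139,232), and the top edge of the wide felt runs (175,145)–(242,133).

```bash
python3 - <<'E'
from h import *
i=vision.camera_info('wrist'); u=lambda p,z: unproj(i,p,z)[:2].round(4)
c=[u(p,.125) for p in [(213,191),(293,191),(216,305),(291,305)]]; print(c,np.mean(c,0))
print('wells',u((117,164),.021),u((139,232),.021),'felt top edge',u((175,145),.021),u((242,133),.021),'tray corner',u((255,94),.017))
go(.475,-.157,.11,2.8)
E
```

```text
[array([ 0.5025, -0.1705]), array([ 0.4979, -0.2078]), array([ 0.4391, -0.1616]), array([ 0.4343, -0.2012])] [ 0.46845  -0.185275]
wells [ 0.5026 -0.0784] [ 0.4414 -0.0818] felt top edge [ 0.5119 -0.128 ] [ 0.5146 -0.1819] tray corner [ 0.5422 -0.1955]
shift [ 0.0026 -0.0287  0.0284] turn -0.173 | ee [ 0.4691 -0.1853  0.1922] [-179.8    0.3   -7.1] j6 1.43 t 3.95 w 38.2
```

>>> {"name": "play_rows", "arguments": {"steps": [[0.03,[0.001,-0.01,0.01],-0.1],[0.03,[0.002,-0.02,0.02],-0.174],[0.03,[0.0025,-0.029,0.04],-0.174],[0.03,[0.0025,-0.029,0.055],-0.174],[0.03,[0.0025,-0.029,0.055],-0.174]]}}

```text
t: 4.37
ee_pos: [0.4726, -0.1559, 0.1323]
ee_rot: [-3.135, 0.013, 0.048]
wrist_force: [0.0, -0.4, -1.5]
grip_width: 0.449
```

```bash
python3 -c "
from h import *
go(.475,-.157,.0455,2.8)"
```

```text
shift [0.0028 0.0015 0.0329] turn -0.001 | ee [ 0.4726 -0.1559  0.1323] [-179.6    0.7    2.7] j6 1.54 t 4.37 w 38.2
```

>>> {"name": "play_rows", "arguments": {"steps": [[0.03,[0.002,0.001,0.01],0],[0.03,[0.003,0.0015,0.022],0],[0.03,[0.003,0.0015,0.03],0],[0.03,[0.003,0.0015,0.033],0],[0.03,[0.003,0.0015,0.033],0]]}}

```text
t: 4.78
ee_pos: [0.4752, -0.1573, 0.0995]
ee_rot: [-3.136, 0.013, 0.047]
wrist_force: [-1.3, 0.6, 0.6]
grip_width: 0.448
```

>>> {"name": "play_rows", "arguments": {"steps": [[0.03,[0,0,0],0],[0.055,[0,0,0],0],[0.055,[0,0,0],0],[0.055,[0,0,0],0],[0.055,[0,0,0],0]]}}

```text
t: 5.2
ee_pos: [0.4752, -0.1573, 0.0995]
ee_rot: [-3.136, 0.013, 0.047]
wrist_force: [-0.6, 0.0, 0.1]
grip_width: 0.645
```

>>> {"name": "play_rows", "arguments": {"steps": [[0.055,[0,0,-0.03],0],[0.055,[0,0,-0.07],0],[0.055,[0,0,-0.11],0],[0.055,[0,0,-0.14],0],[0.055,[0,0,-0.14],0]]}}

```text
t: 5.62
ee_pos: [0.4791, -0.1589, 0.2476]
ee_rot: [-3.139, 0.002, 0.047]
wrist_force: [-0.5, -0.3, 0.6]
grip_width: 0.645
```

```bash
python3 - <<'E'
from h import *
go(.65,.11,.19,0)
i=vision.camera_info('wrist'); im=vision.camera('wrist'); cv2.imwrite('pics/w3.png',im[:,:,::-1]); print(i['origin'])
dark(i,im,.032,60)
it=vision.camera_info('top'); im=vision.camera('top')
cv2.imwrite('pics/t3.png',im[:,:,::-1])
E
```

```text
shift [ 0.1833 -0.2605  0.0041] turn 0.047 | ee [ 0.4791 -0.1589  0.2476] [-1.798e+02  1.000e-01  2.700e+00] j6 1.54 t 5.62 w 54.8
[ 0.55499917 -0.15574943  0.31700526]
[496. 105.] 908 center [ 553.8 -373.4] size [26.  31.8] ang 2.6
[165. 109.] 805 center [536.  -79.2] size [231.5  24. ] ang 87.9
[253. 176.] 1272 center [ 474.2 -156.6] size [61.8 36.9] ang 3.6
[ 11. 231.] 497 center [408.1  82.2] size [31.  38.7] ang 78.7
[251. 336.] 35686 center [ 315.8 -167.3] size [199.2 624.2] ang 2.9
```

View pics/w3.png

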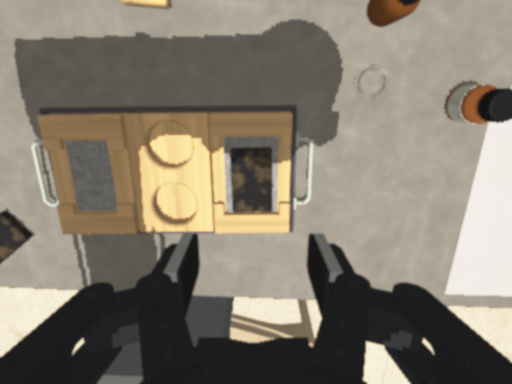

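The stone lies inside the wide recess at (0.474, -0.157). Loupe next.

>>> {"name": "play_rows", "arguments": {"steps": [[0.055,[0.02,-0.025,0],0.12],[0.055,[0.045,-0.06,0],0.24],[0.055,[0.07,-0.095,0],0.36],[0.055,[0.09,-0.13,0],0.48],[0.055,[0.11,-0.155,0],0.6]]}}

```text
t: 6.13
ee_pos: [0.5804, 0.0046, 0.2386]
ee_rot: [3.139, 0.014, -0.558]
wrist_force: [0.4, -0.4, 0.6]
grip_width: 0.643
```

```bash
python3 -c "
from h import *
go(.653,.11,.19,-67.5)"
```

```text
shift [ 0.0056 -0.1278 -0.0056] turn 0.62 | ee [0.5804 0.0046 0.2386] [179.9   0.8 -32. ] j6 0.66 t 6.13 w 54.7
```

>>> {"name": "play_rows", "arguments": {"steps": [[0.055,[0,-0.03,0],0.12],[0.055,[0.002,-0.06,0],0.24],[0.055,[0.005,-0.095,0],0.36],[0.055,[0.0055,-0.128,0],0.48],[0.055,[0.0055,-0.128,0],0.6]]}}

```text
t: 6.55
ee_pos: [0.6539, 0.1144, 0.2334]
ee_rot: [3.126, 0.011, -1.161]
wrist_force: [-0.2, -0.6, -2.2]
grip_width: 0.645
```

>>> {"name": "play_rows", "arguments": {"steps": [[0.055,[0,0,0],0],[0.055,[0,0,0],0],[0.055,[0,0,0],0],[0.055,[0,0,0],0],[0.055,[0,0,0],0]]}}

```text
t: 6.97
ee_pos: [0.6537, 0.1136, 0.2339]
ee_rot: [3.127, 0.011, -1.161]
wrist_force: [0.4, -0.2, -0.2]
grip_width: 0.639
```

```bash
python3 - <<'E'
from h import *
go(.653,.11,.19,-67.5)
i=vision.camera_info('wrist'); im=vision.camera('wrist'); cv2.imwrite('pics/w4.png',im[:,:,::-1])
dark(i,im,.018,60,lo=100)
print('exp case px',proj(i,[.66,.11,.018]))
E
```

```text
shift [ 0.0029  0.0023 -0.01  ] turn 0.018 | ee [0.6537 0.1136 0.2339] [179.2   0.6 -66.5] j6 -0.06 t 6.97 w 54.3
[431.  76.] 791 center [540.9 -22. ] size [  4.6 143.5] ang 3.1
[161. 106.] 1412 center [743.8 112.1] size [ 20.2 138.6] ang 24.0
[262.  97.] 117 center [669.9  46.1] size [13.  12.1] ang 3.8
[ 43. 178.] 3068 center [833.1 214.1] size [ 74.8 116.6] ang 9.3
[237. 161.] 245 center [666.2 112.7] size [17.3 24.6] ang 23.1
[253. 335.] 36493 center [575.  262.3] size [631.8 203. ] ang 22.5
[465. 268.] 1754 center [394.9 122.6] size [41.5 66.7] ang 40.7
exp case px [245.04720539 166.66074601]
```

View pics/w4.png

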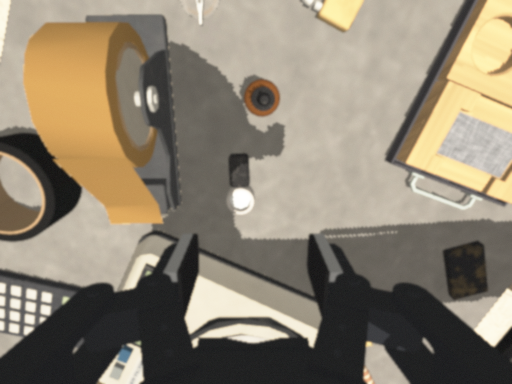

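```bash
python3 - <<'E'
from h import *
i=vision.camera_info('wrist'); o=robot.get_obs(); r=R.from_euler('xyz',o['ee_rot'])
def u(n,p,z):
    w=unproj(i,p,z); print(n,w.round(4),'tool',r.inv().apply(w-o['ee_pos']).round(4)[:2])
for n,p,z in [('caseTL',(229,154),.018),('caseTR',(248,153),.018),('caseBL',(230,187),.018),('caseBR',(249,186),.018),('ring',(241,201),.019),('ringbot',(241,215),.019),('base edge',(178,200),.01),('base edge2',(174,110),.01),('roll hub',(158,100),.05),('roll',(155,130),.06),('scale corner',(155,232),.04),('scale edge',(240,265),.04)]: u(n,p,z)
go(.653,.11,.19,-67.5)
E
```

```text
caseTL [0.6788 0.1048 0.018 ] tool [ 0.0206 -0.0225]
caseTR [0.6627 0.0968 0.018 ] tool [ 0.0215 -0.0045]
caseBL [0.6656 0.1348 0.018 ] tool [-0.0121 -0.0223]
caseBR [0.6489 0.1265 0.018 ] tool [-0.0112 -0.0037]
ring [0.6502 0.1437 0.019 ] tool [-0.0264 -0.0117]
ringbot [0.6444 0.1575 0.019 ] tool [-0.0414 -0.0119]
base edge [0.7084 0.171  0.01  ] tool [-0.0282 -0.0761]
base edge2 [0.741  0.0882 0.01  ] tool [ 0.0607 -0.073 ]
roll hub [0.7474 0.0798 0.05  ] tool [ 0.0705 -0.075 ]
roll [0.7401 0.1009 0.06  ] tool [ 0.0481 -0.0766]
scale corner [0.7154 0.1969 0.04  ] tool [-0.0495 -0.0924]
scale edge [0.6277 0.1986 0.04  ] tool [-0.086  -0.0127]
shift [ 0.003   0.0023 -0.0098] turn 0.017 | ee [0.6538 0.1138 0.2341] [179.2   0.6 -66.5] j6 -0.06 t 7.02 w 54.7
```

>>> {"name": "play_rows", "arguments": {"steps": [[0.045,[0,-0.013,0.03],0],[0.045,[0,-0.013,0.07],0],[0.045,[0,-0.013,0.105],0],[0.045,[0,-0.013,0.12],0],[0.045,[0,-0.013,0.12],0]]}}

```text
t: 7.43
ee_pos: [0.6611, 0.1184, 0.1084]
ee_rot: [3.119, 0.013, -1.161]
wrist_force: [-0.4, 1.1, -0.8]
grip_width: 0.527
```

```bash
python3 -c "
from h import *
go(.666,.119,.0225,-66.5)"
```

```text
shift [ 0.0018 -0.0054  0.0318] turn -0.001 | ee [0.6611 0.1184 0.1084] [178.7   0.7 -66.5] j6 -0.05 t 7.43 w 44.8
```

>>> {"name": "play_rows", "arguments": {"steps": [[0.045,[0.001,-0.005,0.01],0],[0.045,[0.001,-0.005,0.022],0],[0.045,[0.001,-0.005,0.031],0],[0.045,[0.001,-0.005,0.031],0],[0.045,[0.001,-0.005,0.031],0]]}}

```text
t: 7.85
ee_pos: [0.6653, 0.1195, 0.0772]
ee_rot: [3.119, 0.012, -1.161]
wrist_force: [0.0, -0.5, 0.3]
grip_width: 0.527
```

>>> {"name": "play_rows", "arguments": {"steps": [[0.01,[0,0,0],0],[0.01,[0,0,0],0],[0.01,[0,0,0],0],[0.01,[0,0,0],0],[0.01,[0,0,0],0]]}}

```text
t: 8.27
ee_pos: [0.6658, 0.1197, 0.0785]
ee_rot: [3.121, 0.012, -1.161]
wrist_force: [-1.6, -0.0, 3.2]
grip_width: 0.222
```

>>> {"name": "play_rows", "arguments": {"steps": [[0.01,[0,0,0],0],[0.01,[0,0,0],0],[0.01,[0,0,-0.02],0],[0.01,[0,0,-0.05],0],[0.01,[0,0,-0.05],0]]}}

```text
t: 8.68
ee_pos: [0.6693, 0.1198, 0.1347]
ee_rot: [3.128, 0.01, -1.16]
wrist_force: [0.5, 0.2, 1.5]
grip_width: 0.223
```

```bash
python3 - <<'E'
from h import *
go(.468,.002,.13,2.8)
i=vision.camera_info('wrist'); im=vision.camera('wrist'); cv2.imwrite('pics/w5.png',im[:,:,::-1])
E
```

```text
shift [ 0.0271  0.2322 -0.0464] turn -1.209 | ee [0.6693 0.1198 0.1347] [179.2   0.6 -66.5] j6 -0.05 t 8.68 w 19.0
```

View pics/w5.png

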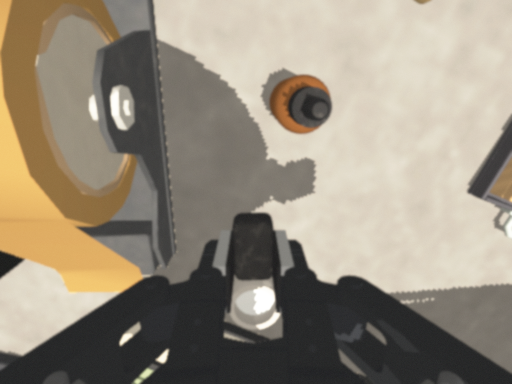

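```bash
python3 - <<'E'
from h import *
i=vision.camera_info('wrist'); o=robot.get_obs(); r=R.from_euler('xyz',o['ee_rot'])
for p in [(234,214),(271,214)]:
    w=unproj(i,p,.0743); print(r.inv().apply(w-o['ee_pos']).round(4)[:2])
for n,p,z in [('cap',(312,101),.082)]: print(unproj(i,p,z))
E
```

```text
[ 0.0241 -0.0083]
[0.024  0.0083]
[0.67629839 0.04417395 0.082     ]
```

>>> {"name": "play_rows", "arguments": {"steps": [[0.01,[0,0,-0.03],0],[0.01,[0,0,-0.06],0],[0.01,[0,0,-0.075],-0.1],[0.01,[0,0.03,-0.075],-0.22],[0.01,[0,0.065,-0.075],-0.34]]}}

```text
t: 9.15
ee_pos: [0.6105, 0.094, 0.2071]
ee_rot: [3.131, 0.016, -0.815]
wrist_force: [0.3, 0.3, 0.5]
grip_width: 0.22
```

```bash
python3 -c "
from h import *
go(.478,.003,.13,2.8)"
```

```text
shift [-0.0244  0.1585  0.0253] turn -0.863 | ee [0.6105 0.094  0.2071] [179.4   0.9 -46.7] j6 0.29 t 9.15 w 18.7
```

>>> {"name": "play_rows", "arguments": {"steps": [[0.01,[0,0.03,0.01],-0.12],[0.01,[-0.01,0.07,0.02],-0.24],[0.01,[-0.02,0.11,0.025],-0.36],[0.01,[-0.025,0.145,0.025],-0.48],[0.01,[-0.0255,0.159,0.025],-0.6]]}}

```text
t: 9.57
ee_pos: [0.4737, 0.0019, 0.1831]
ee_rot: [3.141, 0.021, -0.209]
wrist_force: [1.1, -0.5, -0.0]
grip_width: 0.221
```

>>> {"name": "play_rows", "arguments": {"steps": [[0.01,[0,0,0],-0.12],[0.01,[0,0,0],-0.24],[0.01,[0,0,0],-0.26],[0.01,[0,0,0],-0.26],[0.01,[0,0,0],-0.26]]}}

```text
t: 9.98
ee_pos: [0.4736, 0.0019, 0.1826]
ee_rot: [-3.136, 0.021, 0.048]
wrist_force: [-0.6, 0.1, -0.0]
grip_width: 0.225
```

```bash
python3 - <<'E'
from h import *
go(.476,.003,.075,2.8)
i=vision.camera_info('wrist'); im=vision.camera('wrist'); cv2.imwrite('pics/w6.png',im[:,:,::-1])
E
```

```text
shift [ 0.0036 -0.0007  0.0537] turn -0.001 | ee [0.4736 0.0019 0.1826] [-179.7    1.2    2.7] j6 1.2 t 9.98 w 19.1
```

View pics/w6.png

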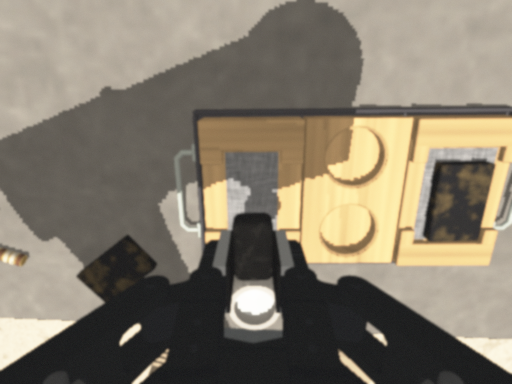

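```bash
python3 - <<'E'
from h import *
i=vision.camera_info('wrist'); u=lambda p,z: unproj(i,p,z)[:2].round(4)
print('felt',u((225,152),.021),u((277,151),.021),'wells',u((355,155),.021),u((347,227),.021))
o=robot.get_obs(); r=R.from_euler('xyz',o['ee_rot'])
print('pinch',o['ee_pos']+r.apply([0,0,.054]), 'loupe bottom', o['ee_pos']+r.apply([-.008,0,.078]))
E
```

```text
felt [0.5018 0.0254] [ 0.5045 -0.0142] wells [ 0.5043 -0.0738] [ 0.4438 -0.0765]
pinch [0.47252955 0.00215448 0.12869996] loupe bottom [0.46402546 0.00186767 0.10487565]
```

>>> {"name": "play_rows", "arguments": {"steps": [[0.01,[0.004,-0.001,0.02],0],[0.01,[0.004,-0.001,0.045],0],[0.01,[0.004,-0.001,0.065],0],[0.01,[0.004,-0.001,0.068],0],[0.01,[0.004,-0.001,0.068],0]]}}

```text
t: 10.45
ee_pos: [0.4756, 0.0032, 0.1134]
ee_rot: [-3.138, 0.024, 0.047]
wrist_force: [0.3, -0.2, 0.6]
grip_width: 0.222
```

```bash
python3 - <<'E'
from h import *
o=robot.get_obs(); r=R.from_euler('xyz',o['ee_rot'])
print(o['ee_pos'],o['ee_rot'], 'loupe bottom', o['ee_pos']+r.apply([-.008,0,.078]))
E
```

```text
[0.47557874 0.00323264 0.11336902] [-3.13767879  0.0243156   0.04711792] loupe bottom [0.4656813  0.00307157 0.03558718]
```

>>> {"name": "play_rows", "arguments": {"steps": [[0.01,[0.001,0,0.005],0],[0.01,[0.001,0,0.01],0],[0.01,[0.001,0,0.014],0],[0.01,[0.001,0,0.014],0],[0.01,[0.001,0,0.014],0]]}}

```text
t: 10.87
ee_pos: [0.4764, 0.0034, 0.0997]
ee_rot: [-3.138, 0.024, 0.047]
wrist_force: [0.2, -0.3, -0.1]
grip_width: 0.223
```

>>> {"name": "play_rows", "arguments": {"steps": [[0.036,[0,0,0],0],[0.036,[0,0,0],0],[0.036,[0,0,0],0],[0.036,[0,0,0],0],[0.036,[0,0,0],0]]}}

```text
t: 11.28
ee_pos: [0.4764, 0.0033, 0.0998]
ee_rot: [-3.138, 0.024, 0.047]
wrist_force: [0.6, 0.1, 0.5]
grip_width: 0.422
```

>>> {"name": "play_rows", "arguments": {"steps": [[0.036,[0,0,-0.02],0],[0.036,[0,0,-0.06],0],[0.036,[0,0,-0.1],0],[0.05,[0,0,-0.13],0],[0.05,[0,0,-0.13],0]]}}

```text
t: 11.7
ee_pos: [0.4817, 0.0029, 0.2377]
ee_rot: [-3.137, 0.012, 0.047]
wrist_force: [0.9, 0.2, 0.0]
grip_width: 0.586
```

```bash
python3 - <<'E'
from h import *
go(.64,.04,.19,2.8)
i=vision.camera_info('wrist'); im=vision.camera('wrist'); cv2.imwrite('pics/w7.png',im[:,:,::-1])
dark(i,im,.039,60,lo=100)
E
```

```text
shift [ 0.1598 -0.0297 -0.0081] turn -0.002 | ee [0.4817 0.0029 0.2377] [-179.7    0.7    2.7] j6 1.2 t 11.7 w 49.8
[18. 74.] 971 center [553.9 201.2] size [  7.8 121.8] ang 85.7
[282. 118.] 137 center [535.2 -20.4] size [ 2.5 51.4] ang 2.6
[417. 193.] 1111 center [ 476.5 -148.9] size [60.  39.2] ang 4.4
[247. 332.] 37575 center [336.3  -3.2] size [205.3 592.9] ang 3.0
```

View pics/w7.png

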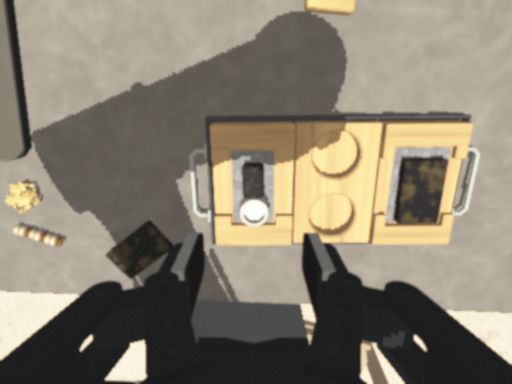

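```bash
python3 - <<'E'
from h import *
i=vision.camera_info('wrist'); u=lambda p,z: unproj(i,p,z)[:2].round(4)
a=u((253,162),.039);b=u((254,226),.040); print('loupe ends',a,b,(a+b)/2,'felt top',u((253,151),.021),'wells',u((335,153),.021),u((331,213),.021))
E
```

```text
loupe ends [0.495  0.0048] [0.4335 0.001 ] [0.46425 0.0029 ] felt top [0.5012 0.0052] wells [ 0.5029 -0.0713] [ 0.4424 -0.0752]
```

>>> {"name": "play_rows", "arguments": {"steps": [[0.05,[0.03,-0.006,-0.01],0],[0.05,[0.07,-0.013,-0.02],0],[0.05,[0.11,-0.02,-0.02],0],[0.05,[0.14,-0.026,-0.02],0],[0.05,[0.16,-0.03,-0.02],0]]}}

```text
t: 12.17
ee_pos: [0.6414, 0.0411, 0.2488]
ee_rot: [-3.137, 0.02, 0.047]
wrist_force: [0.1, -0.6, -0.3]
grip_width: 0.587
```

```bash
python3 - <<'E'
from h import *
go(.67,.044,.19,2.8)
i=vision.camera_info('wrist'); im=vision.camera('wrist'); cv2.imwrite('pics/w8.png',im[:,:,::-1])
h=cv2.cvtColor(im,cv2.COLOR_RGB2HSV); m=((h[...,0]<20)&(h[...,1]>130)&(h[...,2]>40)).astype(np.uint8)
n,l,s,c=cv2.connectedComponentsWithStats(m)
for k in range(1,n):
    if s[k,4]>80: print(c[k].round(),s[k],unproj(i,c[k],.045).round(4))
print('pred base',proj(i,[.67,.044,0]),'top',proj(i,[.67,.044,.082]))
E
```

```text
shift [ 0.0288 -0.0015  0.0043] turn -0.002 | ee [0.6414 0.0411 0.2488] [-179.7    1.1    2.7] j6 1.25 t 12.17 w 49.9
[132.  29.] [  63    0  204   85 7217] [0.7575 0.1444 0.045 ]
[251. 132.] [236 120  30  31 429] [0.6801 0.0455 0.045 ]
pred base [252.58694994 135.49042166] top [251.89219792 151.64540948]
```

View pics/w8.png

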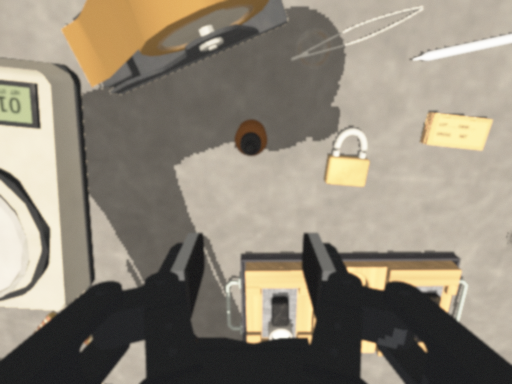

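```bash
python3 - <<'E'
from h import *
i=vision.camera_info('wrist')
print(unproj(i,(250,145),.08),unproj(i,(251.5,136.5),.045))
go(.678,.046,.19,2.8)
E
```

```text
[0.67616686 0.04603494 0.08      ] [0.67726202 0.04524276 0.045     ]
shift [ 0.0355 -0.0028  0.0026] turn -0.002 | ee [0.6428 0.0415 0.2473] [-179.8    1.2    2.7] j6 1.25 t 12.22 w 49.8
```

>>> {"name": "play_rows", "arguments": {"steps": [[0.055,[0.02,-0.002,0.01],0],[0.055,[0.034,-0.003,0.03],0],[0.055,[0.035,-0.003,0.06],0],[0.055,[0.035,-0.003,0.075],0],[0.055,[0.035,-0.003,0.075],0]]}}

```text
t: 12.63
ee_pos: [0.6738, 0.0463, 0.1645]
ee_rot: [-3.138, 0.032, 0.046]
wrist_force: [-0.6, 0.3, -0.7]
grip_width: 0.642
```

```bash
cat >> h.py <<'E'
def g2(x,y,z,yaw_deg,off=(0,0,.0539)):
    """tilt-aware: bring tool point off to x,y,z"""
    o=robot.get_obs(); r=R.from_euler('xyz',o['ee_rot']); p=o['ee_pos']+r.apply(off)
    dy=(np.degrees(o['ee_rot'][2])-yaw_deg+180)%360-180
    print('shift',r.inv().apply(np.array([x,y,z])-p).round(4),'turn',np.radians(dy).round(3),'pt',p.round(4),'rot',o['ee_rot'].round(3),'t',round(o['t'],2),'w',round(o['grip_width']*85,1))
E
python3 -c "
from h import *
g2(.676,.0455,.042,2.8)"
```

```text
shift [0.006  0.0013 0.0684] turn -0.002 pt [0.6721 0.0464 0.1106] rot [-3.138  0.032  0.046] t 12.63 w 54.5
```

>>> {"name": "play_rows", "arguments": {"steps": [[0.055,[0.006,0.001,0.01],0],[0.055,[0.006,0.001,0.03],0],[0.055,[0.006,0.001,0.055],0],[0.055,[0.006,0.001,0.068],0],[0.055,[0.006,0.001,0.068],0]]}}

```text
t: 13.05
ee_pos: [0.6762, 0.0454, 0.0927]
ee_rot: [-3.139, 0.037, 0.046]
wrist_force: [-0.2, 0.6, -1.3]
grip_width: 0.64
```

>>> {"name": "play_rows", "arguments": {"steps": [[0.045,[0,0,0],0],[0.035,[0,0,0],0],[0.028,[0,0,0],0],[0.02,[0,0,0],0],[0.02,[0,0,0],0]], "newtons": 25}}

```text
t: 13.47
ee_pos: [0.677, 0.0455, 0.0944]
ee_rot: [-3.139, 0.034, 0.046]
wrist_force: [-0.4, 0.9, 2.6]
grip_width: 0.343
```

>>> {"name": "play_rows", "arguments": {"steps": [[0.02,[0,0,0],0],[0.02,[0,0,0],0],[0.02,[0,0,0],0],[0.02,[0,0,0],0],[0.02,[0,0,0],0]]}}

```text
t: 13.88
ee_pos: [0.6769, 0.0455, 0.0945]
ee_rot: [-3.139, 0.034, 0.046]
wrist_force: [0.0, 0.2, 0.8]
grip_width: 0.344
```

```bash
python3 - <<'E'
from h import *
g2(.442,-.077,.17,2.8)
cv2.imwrite('pics/w9.png',vision.camera('wrist')[:,:,::-1])
E
```

```text
shift [-0.2428  0.1113 -0.1214] turn -0.003 pt [0.6751 0.0456 0.0406] rot [-3.139  0.034  0.046] t 13.88 w 29.3
```

View pics/w9.png

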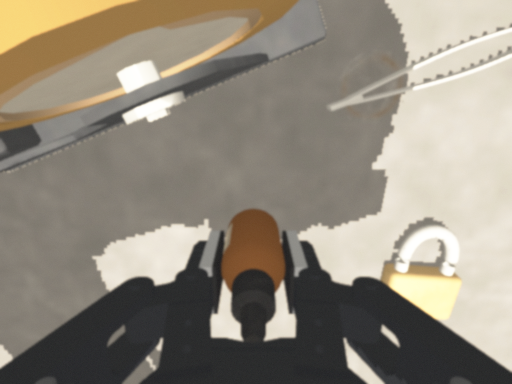

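>>> {"name": "play_rows", "arguments": {"steps": [[0.02,[0,0,-0.015],0],[0.02,[0,0,-0.045],0],[0.02,[0,0,-0.075],0],[0.02,[-0.02,0.01,-0.1],0],[0.02,[-0.05,0.025,-0.11],0]]}}

```text
t: 14.35
ee_pos: [0.6335, 0.0186, 0.2095]
ee_rot: [-3.139, 0.03, 0.047]
wrist_force: [-0.3, -0.6, 2.4]
grip_width: 0.342
```

```bash
python3 -c "
from h import *
g2(.442,-.078,.1,2.8,(.0022,0,.0945))"
```

```text
shift [-0.1947  0.0877  0.0206] turn -0.001 pt [0.6328 0.0188 0.1149] rot [-3.139  0.03   0.047] t 14.35 w 29.1
```

>>> {"name": "play_rows", "arguments": {"steps": [[0.02,[-0.03,0.013,0],0],[0.02,[-0.07,0.031,0],0],[0.02,[-0.105,0.047,0.01],0],[0.02,[-0.14,0.063,0.02],0],[0.02,[-0.17,0.077,0.02],0]]}}

```text
t: 14.77
ee_pos: [0.4639, -0.0672, 0.192]
ee_rot: [-3.139, 0.033, 0.047]
wrist_force: [0.6, 0.1, 0.6]
grip_width: 0.339
```

>>> {"name": "play_rows", "arguments": {"steps": [[0.02,[-0.015,0.007,0],0],[0.02,[-0.022,0.01,0.01],0],[0.02,[-0.022,0.01,0.02],0],[0.02,[-0.022,0.01,0.03],0],[0.02,[-0.022,0.01,0.03],0]]}}

```text
t: 15.18
ee_pos: [0.4407, -0.0779, 0.1599]
ee_rot: [-3.138, 0.037, 0.047]
wrist_force: [0.4, -0.0, -1.7]
grip_width: 0.343
```

```bash
python3 -c "
from h import *
g2(.442,-.078,.008,2.8,(.0022,0,.0945))"
```

```text
shift [0.0047 0.0006 0.0573] turn -0.002 pt [ 0.4394 -0.0777  0.0654] rot [-3.138  0.037  0.047] t 15.18 w 29.1
```

>>> {"name": "play_rows", "arguments": {"steps": [[0.02,[0.0047,0,0.01],0],[0.02,[0.0047,0,0.025],0],[0.02,[0.0047,0,0.04],0],[0.02,[0.0047,0,0.052],0],[0.02,[0.0047,0,0.056],0]]}}

```text
t: 15.6
ee_pos: [0.4428, -0.0774, 0.1013]
ee_rot: [-3.138, 0.041, 0.047]
wrist_force: [-6.1, 5.6, 17.8]
grip_width: 0.342
```

```bash
python3 -c "
from h import *
g2(.442,-.078,.008,2.8,(.0022,0,.0945)); print(robot.get_obs()['wrist_force'])"
```

```text
shift [ 0.0008  0.0008 -0.0012] turn -0.001 pt [ 0.4411 -0.0772  0.0068] rot [-3.138  0.041  0.047] t 15.6 w 29.1
[-6.06322656  5.57916461 17.792733  ]
```

>>> {"name": "play_rows", "arguments": {"steps": [[0.028,[0,0,-0.001],0],[0.031,[0,0,-0.001],0],[0.034,[0,0,-0.001],0],[0.038,[0,0,-0.001],0],[0.042,[0,0,-0.001],0]]}}

```text
t: 16.02
ee_pos: [0.4431, -0.0774, 0.1028]
ee_rot: [-3.138, 0.04, 0.047]
wrist_force: [-0.2, -0.3, 0.6]
grip_width: 0.496
```

>>> {"name": "play_rows", "arguments": {"steps": [[0.042,[0,0,-0.001],0],[0.042,[0,0,-0.02],0],[0.042,[0,0,-0.055],0],[0.042,[0,0,-0.095],0],[0.042,[0,0,-0.13],0]]}}

```text
t: 16.43
ee_pos: [0.4482, -0.0778, 0.2352]
ee_rot: [-3.139, 0.039, 0.047]
wrist_force: [0.0, 0.4, 0.9]
grip_width: 0.491
```

```bash
python3 - <<'E'
from h import *
go(.56,-.26,.2,2.8)
i=vision.camera_info('wrist'); im=vision.camera('wrist'); cv2.imwrite('pics/w10.png',im[:,:,::-1])
print('well L floor/cap px',proj(i,[.442,-.078,.007]),proj(i,[.442,-.078,.089]))
E
```

```text
shift [ 0.1022  0.1872 -0.0232] turn -0.001 | ee [ 0.4482 -0.0778  0.2352] [-179.8    2.2    2.7] j6 1.35 t 16.43 w 41.7
well L floor/cap px [253.41399422 169.20301524] [253.22684685 199.49004955]
```

View pics/w10.png

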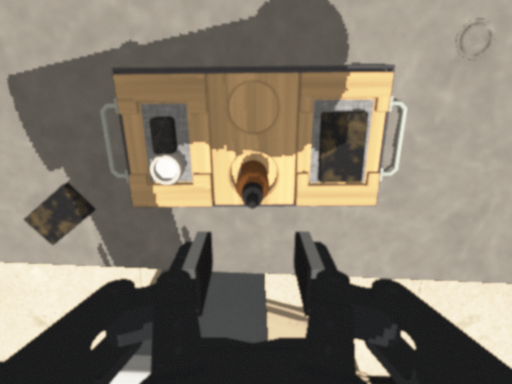

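>>> {"name": "play_rows", "arguments": {"steps": [[0.05,[0.02,0.03,-0.01],0],[0.05,[0.045,0.065,-0.02],0],[0.05,[0.07,0.1,-0.02],0],[0.05,[0.09,0.13,-0.02],0],[0.05,[0.115,0.165,-0.02],0]]}}

```text
t: 16.9
ee_pos: [0.5739, -0.2385, 0.2601]
ee_rot: [-3.141, 0.027, 0.048]
wrist_force: [0.2, 1.0, 0.2]
grip_width: 0.582
```

>>> {"name": "play_rows", "arguments": {"steps": [[0.05,[0.02,0.02,0],0],[0.05,[0.02,0.02,0],0],[0.05,[0.02,0.02,0],0],[0.05,[0.02,0.02,0],0],[0.05,[0.02,0.02,0],0]]}}

```text
t: 17.32
ee_pos: [0.5945, -0.257, 0.2605]
ee_rot: [-3.141, 0.025, 0.048]
wrist_force: [0.5, -0.1, 0.7]
grip_width: 0.587
```

```bash
python3 - <<'E'
from h import *
g2(.627,-.263,.15,2.8)
i=vision.camera_info('wrist'); im=vision.camera('wrist'); cv2.imwrite('pics/w11.png',im[:,:,::-1])
h=cv2.cvtColor(im,cv2.COLOR_RGB2HSV); m=((h[...,0]<20)&(h[...,1]>130)&(h[...,2]>40)).astype(np.uint8)
n,l,s,c=cv2.connectedComponentsWithStats(m)
for k in range(1,n):
    if s[k,4]>80: print(c[k].round(),s[k],unproj(i,c[k],.045).round(4))
p=proj(i,[.627,-.263,.04]); print('pred base',proj(i,[.627,-.263,0]),'top',proj(i,[.627,-.263,.082]))
a,b=np.clip(p-60,0,None).astype(int); print('crop',a,b)
cv2.imwrite('pics/w11c.png',cv2.resize(im[b:b+120,a:a+120,::-1],None,fx=4,fy=4,interpolation=cv2.INTER_CUBIC))
E
```

```text
shift [0.0349 0.0077 0.0557] turn -0.001 pt [ 0.5932 -0.257   0.2066] rot [-3.141  0.025  0.048] t 17.32 w 49.9
[266. 123.] [254 113  30  30 353] [ 0.6387 -0.267   0.045 ]
[348. 202.] [337 192  30  27 340] [ 0.566  -0.3527  0.045 ]
[ 91. 281.] [ 70 269  43  33 485] [ 0.4598 -0.0863  0.045 ]
pred base [260.19627347 129.21892338] top [262.35538719 143.3414529 ]
crop 201 75
```

View pics/w11c.png

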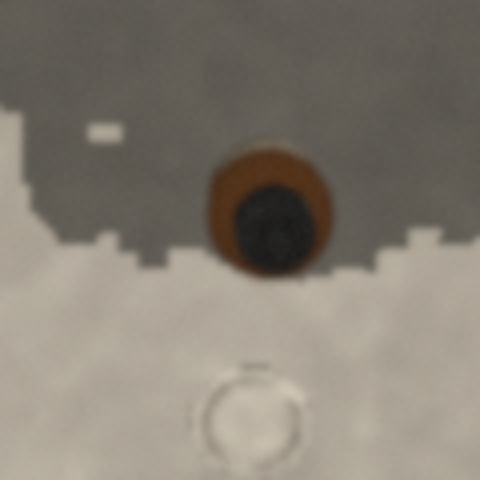

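```bash
python3 - <<'E'
from h import *
i=vision.camera_info('wrist')
print(unproj(i,(269.7,132.5),.078),unproj(i,(268.5,128),.045))
g2(.6355,-.2695,.11,2.8)
E
```

```text
[ 0.63544781 -0.26848543  0.078     ] [ 0.63469063 -0.26911221  0.045     ]
shift [0.0441 0.0148 0.0958] turn -0.0 pt [ 0.5932 -0.2568  0.2069] rot [-3.141  0.025  0.049] t 17.37 w 49.7
```

>>> {"name": "play_rows", "arguments": {"steps": [[0.055,[0.02,0.007,0.01],0],[0.055,[0.04,0.014,0.03],0],[0.055,[0.0435,0.014,0.06],0],[0.055,[0.0435,0.014,0.09],0],[0.055,[0.0435,0.014,0.09],0]]}}

```text
t: 17.78
ee_pos: [0.634, -0.2667, 0.1626]
ee_rot: [-3.136, 0.034, 0.049]
wrist_force: [-0.9, 0.8, -2.8]
grip_width: 0.643
```

```bash
python3 -c "
from h import *
g2(.635,-.269,.042,2.8)"
```

```text
shift [0.005  0.003  0.0666] turn 0.0 pt [ 0.6322 -0.2665  0.1088] rot [-3.136  0.034  0.049] t 17.78 w 54.6
```

>>> {"name": "play_rows", "arguments": {"steps": [[0.055,[0.005,0.003,0.01],0],[0.055,[0.005,0.003,0.03],0],[0.055,[0.005,0.003,0.055],0],[0.055,[0.005,0.003,0.066],0],[0.055,[0.005,0.003,0.066],0]]}}

```text
t: 18.2
ee_pos: [0.636, -0.2687, 0.0947]
ee_rot: [-3.135, 0.037, 0.05]
wrist_force: [0.2, 0.4, -0.8]
grip_width: 0.642
```

>>> {"name": "play_rows", "arguments": {"steps": [[0.045,[0,0,0],0],[0.035,[0,0,0],0],[0.028,[0,0,0],0],[0.02,[0,0,0],0],[0.02,[0,0,0],0]]}}

```text
t: 18.62
ee_pos: [0.637, -0.269, 0.0973]
ee_rot: [-3.137, 0.033, 0.05]
wrist_force: [-1.0, 0.8, 6.1]
grip_width: 0.344
```

>>> {"name": "play_rows", "arguments": {"steps": [[0.02,[0,0,0],0],[0.02,[0,0,0],0],[0.02,[0,0,0],0],[0.02,[0,0,0],0],[0.02,[0,0,0],0]]}}

```text
t: 19.03
ee_pos: [0.6371, -0.2689, 0.0973]
ee_rot: [-3.137, 0.033, 0.05]
wrist_force: [0.3, 1.5, 2.0]
grip_width: 0.347
```

```bash
python3 - <<'E'
from h import *
o=robot.get_obs(); r=R.from_euler('xyz',o['ee_rot']); print('off',r.inv().apply(np.array([.635,-.269,0])-o['ee_pos']))
g2(.503,-.075,.1,2.8,(.0022,0,.0945))
E
```

```text
off [0.00119174 0.00044099 0.09736144]
shift [-0.1264 -0.2004 -0.092 ] turn 0.001 pt [ 0.6361 -0.2685  0.0028] rot [-3.137  0.033  0.05 ] t 19.03 w 29.5
```

>>> {"name": "play_rows", "arguments": {"steps": [[0.02,[0,0,-0.015],0],[0.02,[0,0,-0.045],0],[0.02,[0,0,-0.075],0],[0.02,[-0.01,-0.015,-0.095],0],[0.02,[-0.03,-0.045,-0.1],0]]}}

```text
t: 19.45
ee_pos: [0.6095, -0.2279, 0.202]
ee_rot: [-3.139, 0.029, 0.047]
wrist_force: [0.2, 1.4, 1.5]
grip_width: 0.341
```

```bash
python3 -c "
from h import *
g2(.503,-.075,.08,2.8,(.0012,0,.0974))"
```

```text
shift [-0.0968 -0.1574  0.0278] turn -0.002 pt [ 0.6079 -0.2277  0.1046] rot [-3.139  0.029  0.047] t 19.45 w 28.9
```

>>> {"name": "play_rows", "arguments": {"steps": [[0.02,[-0.018,-0.03,0],0],[0.02,[-0.038,-0.062,0],0],[0.02,[-0.057,-0.093,0.01],0],[0.02,[-0.076,-0.125,0.02],0],[0.02,[-0.09,-0.147,0.02],0]]}}

```text
t: 19.87
ee_pos: [0.5096, -0.0834, 0.1824]
ee_rot: [-3.138, 0.032, 0.048]
wrist_force: [0.3, 0.7, -1.3]
grip_width: 0.343
```

>>> {"name": "play_rows", "arguments": {"steps": [[0.02,[-0.004,-0.006,0],0],[0.02,[-0.006,-0.01,0.01],0],[0.02,[-0.006,-0.01,0.02],0],[0.02,[-0.006,-0.01,0.03],0],[0.02,[-0.006,-0.01,0.03],0]]}}

```text
t: 20.28
ee_pos: [0.5012, -0.0743, 0.149]
ee_rot: [-3.138, 0.038, 0.046]
wrist_force: [0.4, -0.9, -1.7]
grip_width: 0.342
```

```bash
python3 -c "
from h import *
g2(.503,-.075,.0085,2.8,(.0012,0,.0974))"
```

```text
shift [0.0058 0.0013 0.0429] turn -0.002 pt [ 0.4988 -0.0741  0.0516] rot [-3.138  0.038  0.046] t 20.28 w 29.0
```

>>> {"name": "play_rows", "arguments": {"steps": [[0.02,[0.0058,0.001,0.005],0],[0.02,[0.0058,0.001,0.016],0],[0.02,[0.0058,0.001,0.028],0],[0.02,[0.0058,0.001,0.037],0],[0.02,[0.0058,0.001,0.042],0]]}}

```text
t: 20.7
ee_pos: [0.5047, -0.0752, 0.1044]
ee_rot: [-3.138, 0.041, 0.046]
wrist_force: [-0.5, 0.5, -0.9]
grip_width: 0.345
```

>>> {"name": "play_rows", "arguments": {"steps": [[0.02,[0,0,0],0],[0.02,[0,0,0],0],[0.02,[0,0,0],0],[0.02,[0,0,0],0],[0.02,[0,0,0],0]]}}

```text
t: 21.12
ee_pos: [0.5047, -0.0752, 0.1044]
ee_rot: [-3.138, 0.04, 0.046]
wrist_force: [0.3, -0.3, -0.4]
grip_width: 0.343
```

```bash
python3 -c "
from h import *
g2(.503,-.075,.0085,2.8,(.0012,0,.0974)); print(robot.get_obs()['wrist_force'])"
```

```text
shift [ 0.001   0.0001 -0.0015] turn -0.003 pt [ 0.502 -0.075  0.007] rot [-3.138  0.04   0.046] t 21.12 w 29.2
[ 0.25286316 -0.32644965 -0.38874823]
```

>>> {"name": "play_rows", "arguments": {"steps": [[0.025,[0,0,0.001],0],[0.025,[0,0,0.001],0],[0.031,[0,0,0.001],0],[0.034,[0,0,0.001],0],[0.038,[0,0,0.001],0]]}}

```text
t: 21.53
ee_pos: [0.5046, -0.0752, 0.1032]
ee_rot: [-3.138, 0.04, 0.046]
wrist_force: [-0.1, 0.5, -0.3]
grip_width: 0.446
```

>>> {"name": "play_rows", "arguments": {"steps": [[0.042,[0,0,0],0],[0.042,[0,0,-0.02],0],[0.042,[0,0,-0.055],0],[0.042,[0,0,-0.095],0],[0.042,[0,0,-0.13],0]]}}

```text
t: 21.95
ee_pos: [0.5098, -0.0757, 0.2351]
ee_rot: [-3.139, 0.04, 0.046]
wrist_force: [1.1, -0.4, 0.9]
grip_width: 0.494
```

>>> {"name": "play_rows", "arguments": {"steps": [[0.042,[-0.01,0,0],0],[0.042,[-0.04,0,0],0],[0.042,[-0.05,0,0],0],[0.042,[-0.05,0,0],0],[0.042,[-0.05,0,0],0]]}}

```text
t: 22.37
ee_pos: [0.4598, -0.078, 0.2375]
ee_rot: [-3.138, 0.039, 0.046]
wrist_force: [-0.4, -0.0, 0.8]
grip_width: 0.493
```

```bash
python3 - <<'E'
from h import *
i=vision.camera_info('wrist'); im=vision.camera('wrist'); s=vision.camera('scene')
for n,p in [('A',(.442,-.078)),('B',(.503,-.075))]: print(n,'floor',proj(i,[*p,.007]).round(),'cap',proj(i,[*p,.087]).round())
a=im[:, :,::-1]; b=cv2.resize(s[150:290,190:330],(384,384),interpolation=cv2.INTER_CUBIC)[:,:,::-1]
cv2.imwrite('pics/fin.png',np.hstack([a,b])[:, :896] if False else cv2.resize(np.hstack([a,b]),(790,338)))
print(robot.get_obs()['ee_pos'])
E
```

```text
A floor [253. 180.] cap [253. 211.]
B floor [253. 119.] cap [252. 132.]
[ 0.46023556 -0.07790237  0.23694578]
```

View pics/fin.png

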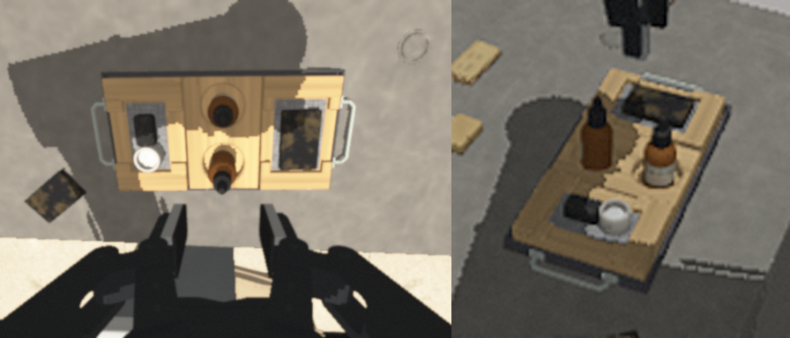

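The final view shows both bottles upright in their wells, with the caps within about 4 px of the predicted pixels. The stone lies flat in the wide recess and the loupe flat in the narrow one.

```bash
python3 -c "
from rig import workorder
print(workorder.close_job())"
```

```text
the job is handed in; nothing more can be done
None
```

The kit is back in its tray and the job was handed in at about 22.5 s of the 99 s allowed. The hand-in gives no verdict, so these are my own checks:

- **Touchstone:** I took the farther of the two black stones (0.57 m against 0.40 m from the base). It lies in the wide recess about 1 mm from the middle.
- **Loupe:** it lies in the narrow recess about 3 mm from the middle along its length.
- **Acid bottles:** one stands upright in each well, with the caps within about 4 px of where they should appear. The first reached its floor with an 18 N touch. The second showed no touch force, so I let it go about a millimetre lower; its pictured height is consistent with standing on the floor.
- **Left alone:** I never touched the ink bottle, tags, padlock or nearer black stone, though I did not measure their positions again at the end.
- **Disagreements:** the tool leaned up to about 0.04 rad on the far moves, which is within the tilt allowed. My first bottle positions from the top camera were about 10 mm off, so I corrected them with the wrist camera before gripping.

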